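# Sweep the rind offcuts off the cheese board into the scrap pan

### The job

Tidy the cheese board: with closed fingertips, sweep the three small rind offcuts along the board and over its side edge so that all three lie in the steel scrap pan beside it. Push them only, do not pick them up, and leave the block of cheese, the round cheese, the small jar and the spatula where they are.

Things in the scene. Friction and masses are not known exactly. Their poses are not given: they have to be found in the camera images.
- board: Thick fixed dark wooden cutting board, 300 x 300 mm, 42 mm high, on the counter. Origin: centre of its underside; z up; its x axis points roughly away from the robot, its y axis roughly to the robot's left. The pan stands along one of its two y sides, the scale along the other.
- pan: Fixed open steel scrap pan, a rectangular tray 240 mm (its x) by 140 mm (its y), 34 mm high (8 mm lower than the board's top), walls and floor 3 mm. It stands on the counter, long side 2 mm from the board's side edge, its axes parallel to the board's; its centre lies 222 mm from the board's centre along the board's +y or -y. Origin: centre of its underside.
- scale: Fixed counter scale, 240 x 140 mm, 34 mm high with a steel plate on top, on the opposite side of the board from the pan, 2 mm from the board. Origin: centre of its underside. Not part of the job.
- offcut_long: Loose long rind offcut: a small flat cheese-coloured bar 50 mm (its x) by 22 mm (its y) and 16 mm thick (its z), with a brown rind along one long side, 15 to 31 g, lying flat on the middle part of the board at any yaw. Origin: centre of its underside.
- offcut_long_mid (a point): The middle of the long rind offcut, 8 mm above its underside; same axes.
- offcut_middle: Loose middle rind offcut: a small flat cheese-coloured bar 42 mm (its x) by 26 mm (its y) and 16 mm thick (its z), with a brown rind along one long side, 15 to 31 g, lying flat on the middle part of the board at any yaw. Origin: centre of its underside.
- offcut_middle_mid (a point): The middle of the middle rind offcut, 8 mm above its underside; same axes.
- offcut_short: Loose short rind offcut: a small flat cheese-coloured bar 34 mm (its x) by 28 mm (its y) and 16 mm thick (its z), with a brown rind along one long side, 15 to 31 g, lying flat on the middle part of the board at any yaw. Origin: centre of its underside.
- offcut_short_mid (a point): The middle of the short rind offcut, 8 mm above its underside; same axes.
- block: Bystander: block of cheese 60 (x) x 90 (y) mm, 40 mm high, loose, near the front or the back edge of the board, its middle about 115 mm from the board's centre along the board's x. Origin: centre of its underside.
- drum: Bystander: small round white cheese, 60 mm across, 38 mm high, loose, near the board edge opposite the block, its middle about 115 mm from the board's centre along the board's x. Origin: centre of its underside.
- spatula: Bystander: loose spatula lying on the counter to the right. Origin: on its underside.
- mustard: Bystander: small loose jar, 60 mm across, 70 mm high, to the left. Origin: centre of its underside.
Things that resemble listed ones, but are neither listed nor needed, are in the scene too. What is shaped like the offcut_long but white is not meant. What is shaped like the offcut_middle but white is not meant.

How it is judged:
By the outcome, as a careful person would: the job done as asked, in the order asked, and still so for the second after the job is handed in, with the robot touching nothing.
It also fails if it takes over 58 s, if anything falls off the work surface, if the arm or the gripper's body presses on something with over 40 N, if the wrist force passes 120 N, or if a joint passes its speed limit or range.

### The arm

A 6-joint arm with a two-finger parallel gripper is mounted at the origin on the work surface. World frame = base frame: x ahead of the robot, y to its left, z up, the work surface at z = 0. Lengths are in mm, angles in rad, forces in N, time in s.
With the tool pointing down it reaches from about 275 to 750 mm from the base axis. Payload 10.2 kg.
Tool frame: the origin (TCP) lies at the very end of the fingers, on their centre line; the grasp point (between the pads) lies 19 mm behind it (ctrl.grip_depth is the distance from the TCP to the grasp point, in mm); z points along the fingers, x is the direction in which the jaws open and shut, and the axes are right-handed (so a half turn about z gives the same grasp; the last joint's range is limited). The gripper opens to 85 mm and grips with 20 to 120 N. Pads are 22 mm wide; open, the fingers measure 114 mm over their backs; the gripper's body (76 mm by 85 mm) begins 54 mm behind the grasp point. The pads swing forward as they close: fully open they stand 13 mm farther back than shut.
Start: joints at [-1.345, 0.313, 1.498, -0, 1.331, -0.223], TCP at [227.778, -473.02, 231.294] pointing down, gripper open.
Joint ranges: [-2.94, 2.94], [-0.97, 2.17], [0.19, 2.56], [-1.23, 4.37], [0.02, 3.11], [-2.88, 2.88]. Speed limits (rad/s): [2.39, 2.39, 3.01, 3.14, 3.14, 3.14].

### API

Orientations are given as a unit quaternion [w, x, y, z].
In Python, from rig import ctrl gives the robot as it stands.
- The arm moves only by the tool play_rows, never from a script. Its argument "motion" is a list of rows, each a list of 2 entries, a list of its own where there are three numbers: the shift along the tool's x, y, z in mm, then the turn, a rotation vector about the tool's x, y, z in degrees. A call has 1 to 20 rows; each row shifts and turns the commanded pose from where the row before left it, along the tool's axes as they then stand; what a row does not reach is not made up. A row lasts 1/12 s, in which the tool goes at most 41.7 mm and 7.16 degrees, less where a joint would pass 70% of its speed; a pose out of reach is approached as far as the arm can. A call with a gripper value outside its range is refused whole. "fingers" is the finger opening in mm, from 0 to 85.4, set as the call begins (left out, the last holds). The fingers move at their own pace and stop on an object; "squeeze" is the grip in N (left out, the last holds). Time passes only in rows, so rows that do not move let the fingers close. It gives the time, the measured TCP pose, the force and the opening at its end, in the units of the state.
- ctrl.sense(): the state, without advancing time (a new reading comes with each control period).
- ctrl.capture(name): name is "scene" or "top"; returns the picture (400x640x3 uint8, red, green, blue); there is no depth.
- ctrl.get_calibration(name): a dict with "K" (3x3 intrinsics, pixels), "k1" (the pictures are not rectified: a ray, as slopes to the right and down, at radius r is drawn at 1 + k1 r^2 times it, then the intrinsics apply), "R" (3x3) and "t" (3): a world point X has camera coordinates R X + t. Camera axes: x right, y down, z forward; pixel columns grow to the right and rows downward; lengths in mm; the calibration is good to about 2 mm. A picture is of the moment at which its call begins. get_calibration takes no time and is no camera call.
- ctrl.finish_job(): hands the job in, once; it reports no verdict.
Trained networks look in the newest picture that a camera, given by its name, has taken for a name from the list of things; names that differ only in an ending like _2 or _b are one class to them, and where a whole thing is asked for, a point or a joint stands for the part that bears it (a point fixed in the world has none). Each returns a list of dicts, best first, with "p" (0 to 1); they miss things now and then, are a little off and sometimes report something else, mostly with a low value. They report only what shows in the picture. A call takes as long as a camera call. They do not tell look-alikes from the thing itself.
- ctrl.spot_in(camera, name): "position" ([column, row] as shares, 0 to 1, of the picture: columns of its width, rows of its height, amid what is visible of it).
The state is a dict: "time_s": time; "joints": joint angles; "dq": joint speeds; "tau": joint torques, N m; "eef_pos": TCP position; "ee_rot": TCP orientation; "force": force on the tool from outside, world axes, zero at the start; "wrist_torque": the same for the moment, N m; "grip_width": opening from 0.0 (shut) to 1.0 (fully open).
Only numpy, scipy, OpenCV 4.12 (cv2) and the standard library are available. Lean on these libraries where they do the work, as an engineer would, in place of code of your own. Each camera call takes 0.05 s, during which the arm holds its last target. There are 200 camera calls.

## Working session

There is one attempt and no reset: what is moved stays moved. The work goes in short steps, Python scripts to look and compute and a tool call to move; the robot and the scene stay as the last step left them, time stands still between calls to the robot, and variables do not carry over. Pictures are saved under pics/ and viewed, about 8 in all and at most 12, crops included, and the job is handed in when it is done.

Besides the shell and the picture viewer there is one more tool, called after ">>>" as a command line: name --argument value ..., lists and objects as JSON in quotes. play_rows: Moves the arm, as the interface text tells. Its arguments: {"type":"object","properties":{"motion":{"type":"array"},"fingers":{"type":"number"},"squeeze":{"type":"number"}},"required":["motion"]}

```bash
mkdir -p pics; cat > h.py <<'E'
import numpy as np, cv2
from rig import ctrl
def px2w(cam,u,v,z):
    c=ctrl.get_calibration(cam);K=np.array(c["K"],float);R=np.array(c["R"]);t=np.array(c["t"])
    d=np.array([c["k1"],0,0,0,0],float)
    p=cv2.undistortPoints(np.array([[[u,v]]],float),K,d)[0,0]
    ray=R.T@np.array([p[0],p[1],1]);o=-R.T@t
    return o+ray*(z-o[2])/ray[2]
def w2px(cam,X):
    c=ctrl.get_calibration(cam)
    return cv2.projectPoints(np.array(X,float).reshape(-1,1,3),cv2.Rodrigues(np.array(c["R"],float))[0],np.array(c["t"],float),np.array(c["K"],float),np.array([c["k1"],0,0,0,0],float))[0][:,0]
E
python3 - <<'E'
from h import *
for n in("top","scene"):
    cv2.imwrite(f"pics/{n}0.png",ctrl.capture(n)[:,:,::-1])
H=dict(board=42,pan=0,scale=34,offcut_long=58,offcut_middle=58,offcut_short=58,block=82,drum=80,spatula=5,mustard=70)
for k,z in H.items():
    for r in ctrl.spot_in("top",k)[:4]:
        u,v=r["position"][0]*640,r["position"][1]*400
        print(k,round(r["p"],2),round(u),round(v),px2w("top",u,v,z).round())
s=ctrl.sense();print(s["time_s"],s["eef_pos"],s["ee_rot"],s["grip_width"])
E
```

```text
board 0.68 313 186 [555.  27.  42.]
pan 0.59 250 190 [540. 261.   0.]
scale 0.88 371 177 [ 592. -179.   34.]
scale 0.64 312 173 [601.  33.  34.]
offcut_long 0.61 337 189 [544. -59.  58.]
offcut_long 0.42 372 239 [ 369. -181.   58.]
offcut_middle 0.52 281 193 [525. 142.  58.]
offcut_middle 0.48 259 255 [304. 213.  58.]
offcut_short 0.43 310 176 [588.  39.  58.]
block 0.57 305 152 [668.  57.  82.]
drum 0.62 299 216 [443.  74.  80.]
drum 0.24 184 168 [604. 481.  80.]
spatula 0.91 452 202 [ 507. -475.    5.]
mustard 0.65 185 167 [611. 479.  70.]
0.6 [ 227.78321444 -472.99904357  231.28606488] [-4.50582302e-06  8.46739919e-01 -5.32007058e-01 -2.30550845e-05] 0.9989972635597922
```

View pics/top0.png

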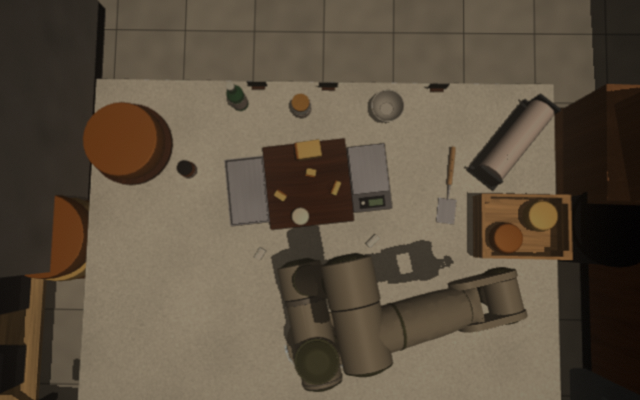

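View pics/scene0.png

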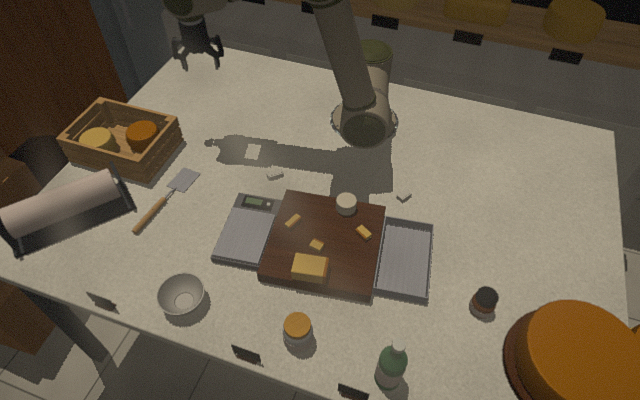

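The top view shows the pan on the board's left (+y, px 248,190) and the scale on its right. The offcuts are at about (337,188), (281,196) and (311,173), the block at (308,150) and the drum at (300,216). The white look-alikes lie off the board. Next I'll segment for precise positions.

```bash
cat >> h.py <<'E'
def offs(cam,img,poly,zt=50):
    hsv=cv2.cvtColor(img,cv2.COLOR_RGB2HSV)
    m=((hsv[...,0]>12)&(hsv[...,0]<32)&(hsv[...,1]>90)&(hsv[...,2]>110)).astype(np.uint8)
    if poly is not None:
        k=np.zeros_like(m);cv2.fillPoly(k,[np.array(poly,np.int32)],1);m&=k
    n,l,st,ce=cv2.connectedComponentsWithStats(m)
    out=[]
    for i in range(1,n):
        if st[i,4]<8: continue
        ys,xs=np.nonzero(l==i)
        W=np.array([px2w(cam,x,y,zt)[:2] for x,y in zip(xs,ys)])
        (c,wh,a)=cv2.minAreaRect(W.astype(np.float32))
        e,v=np.linalg.eigh(np.cov(W.T));
        out.append((W.mean(0).round(),st[i,4],ce[i].round(1),np.sqrt(12*e).round(),np.degrees(np.arctan2(v[1,1],v[0,1])).round()))
    return out
E
python3 - <<'E'
from h import *
top=cv2.imread("pics/top0.png")[:,:,::-1].copy();sc=cv2.imread("pics/scene0.png")[:,:,::-1].copy()
for n,im,p in(("top",top,[(222,135),(395,135),(395,232),(222,232)]),("scene",sc,[(210,185),(440,185),(440,300),(210,300)])):
    print(n)
    for o in offs(n,im,p,56): print(*o)
# board corner by dark mask
def board(n,im,p):
    hsv=cv2.cvtColor(im,cv2.COLOR_RGB2HSV);b=((im.max(2)<100)&(im[...,0]>1.35*im[...,2].astype(float))).astype(np.uint8)
    k=np.zeros_like(b);cv2.fillPoly(k,[np.array(p,np.int32)],1);b&=k
    b=cv2.morphologyEx(b,cv2.MORPH_OPEN,np.ones((3,3)))
    c=max(cv2.findContours(b,0,2)[0],key=cv2.contourArea)
    h=cv2.convexHull(c);q=cv2.approxPolyN(h,4).reshape(-1,2) if hasattr(cv2,"approxPolyN") else h
    print(n,[(tuple(x),tuple(px2w(n,x[0],x[1],42)[:2].round())) for x in q.tolist()])
board("top",top,[(222,130),(395,130),(395,240),(222,240)])
board("scene",sc,[(210,185),(440,185),(440,305),(210,305)])
a=cv2.resize(top[130:240,220:400],None,fx=4.4,fy=4.4,interpolation=2)
b=cv2.resize(sc[180:305,205:445],None,fx=3.3,fy=3.3,interpolation=2)
cv2.imwrite("pics/crop_t.png",np.clip(a[:,:,::-1]*1.5,0,255));cv2.imwrite("pics/crop_s.png",np.clip(b[:,:,::-1]*1.3,0,255))
E
```

```text
top
[686.  48.] 386 [308.1 148.3] [60. 83.] 99.0
[602.  37.] 50 [310.7 171.9] [21. 31.] 75.0
[547. -53.] 59 [335.7 187.8] [16. 46.] 160.0
[517. 144.] 59 [279.8 195.3] [20. 38.] 58.0
scene
[547. -53.] 110 [292.4 219.8] [21. 50.] 159.0
[517. 144.] 113 [363.3 231. ] [25. 42.] 59.0
[601.  37.] 103 [316.1 243.7] [27. 34.] 83.0
[667.  43.] 700 [309.7 264.4] [61. 90.] 100.0
top [((355, 220), (np.float64(435.0), np.float64(-123.0))), ((271, 241), (np.float64(355.0), np.float64(173.0))), ((262, 146), (np.float64(695.0), np.float64(215.0))), ((345, 137), (np.float64(732.0), np.float64(-83.0)))]
scene [((385, 206), (np.float64(399.0), np.float64(177.0))), ((369, 305), (np.float64(720.0), np.float64(219.0))), ((254, 278), (np.float64(746.0), np.float64(-81.0))), ((286, 188), (np.float64(433.0), np.float64(-119.0)))][ WARN:0@3.697] global loadsave.cpp:1063 imwrite_ Unsupported depth image for selected encoder is fallbacked to CV_8U.
```

View pics/crop_t.png

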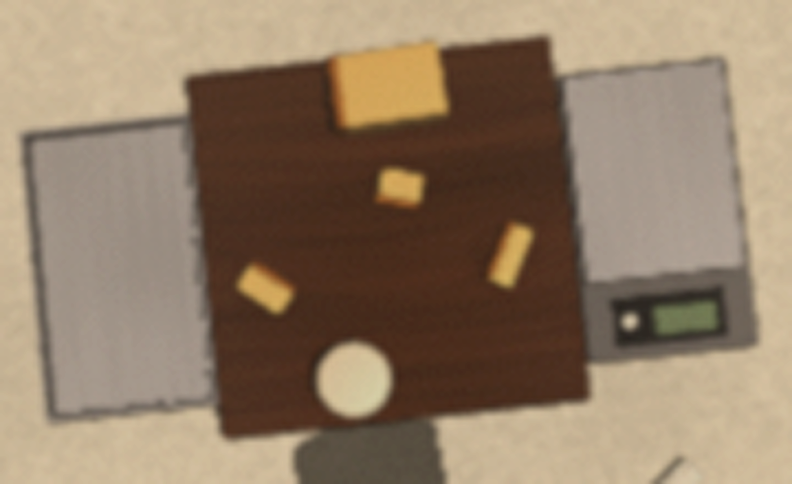

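View pics/crop_s.png

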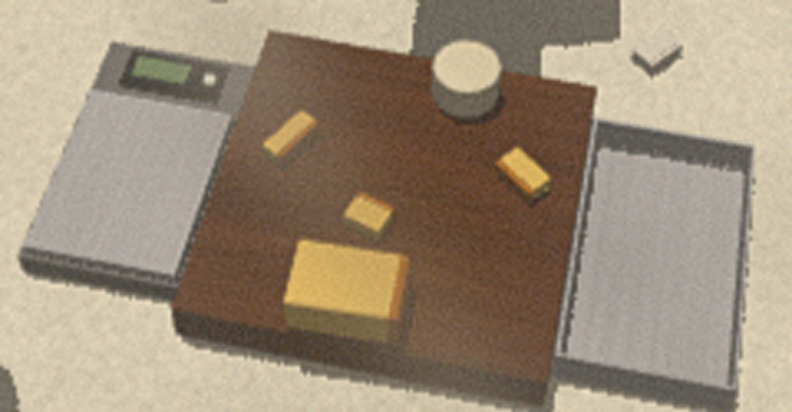

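Both cameras agree on the offcuts to about 1 mm. The board centre is about (565,47) with yaw about 7°, and the pan is on +y. I'll close the fingers and turn the tool to the board axes, then travel.

>>> play_rows --motion '[[[0,0,0],[0,0,-7.13]],[[0,0,0],[0,0,-7.13]],[[0,0,0],[0,0,-7.13]],[[0,0,0],[0,0,-7.13]],[[0,0,0],[0,0,-7.13]],[[0,0,0],[0,0,-7.13]],[[0,0,0],[0,0,-7.13]],[[0,0,0],[0,0,-7.13]],[[0,0,0],[0,0,-7.13]],[[0,0,0],[0,0,-7.13]]]' --fingers 0 --squeeze 20

```text
time_s: 1.43
eef_pos: [227.8, -473.0, 231.3]
ee_rot: [0.0, 0.998, 0.064, -0.0]
force: [-0.2, 0.3, 0.7]
grip_width: 0.001
```

>>> play_rows --motion '[[[14,-21,0],[0,0,0]],[[14,-21,0],[0,0,0]],[[14,-21,0],[0,0,0]],[[14,-21,0],[0,0,0]],[[14,-21,0],[0,0,0]],[[14,-21,0],[0,0,0]],[[14,-21,0],[0,0,0]],[[14,-21,0],[0,0,0]],[[14,-21,0],[0,0,0]],[[14,-21,0],[0,0,0]],[[14,-21,0],[0,0,0]],[[14,-21,0],[0,0,0]],[[14,-21,0],[0,0,0]],[[14,-21,0],[0,0,0]],[[14,-21,0],[0,0,0]],[[14,-21,0],[0,0,0]],[[14,-21,0],[0,0,0]],[[14,-21,0],[0,0,0]],[[14,-21,0],[0,0,0]],[[14,-21,0],[0,0,0]]]'

```text
time_s: 3.1
eef_pos: [454.8, -20.7, 231.4]
ee_rot: [0.0, 0.998, 0.061, 0.0]
force: [0.5, -1.3, -0.2]
grip_width: -0.001
```

```bash
cat >> h.py <<'E'
C=np.array([565.5,47.]);A=np.radians(7.);Rb=np.array([[np.cos(A),np.sin(A)],[-np.sin(A),np.cos(A)]])
def b(p): return (Rb@(np.array(p)[:2]-C)).round(1)
def st():
    s=ctrl.sense();q=s["ee_rot"];print("t",round(s["time_s"],2),"board",b(s["eef_pos"]),"z",round(s["eef_pos"][2],1),"yaw",np.degrees(2*np.arctan2(q[2],q[1])).round(1),"grip",round(s["grip_width"],2),"F",np.round(s["force"],1))
E
python3 -c "
from h import *
st()
print(ctrl.sense()['joints'])"
```

```text
t 3.1 board [-118.1  -53.7] z 231.4 yaw 7.0 grip -0.0 F [ 0.5 -1.3 -0.2]
[-3.03797324e-01  1.58133883e-01  1.69445896e+00 -2.44178603e-05
  1.28865775e+00 -4.26296818e-01]
```

>>> play_rows --motion '[[[16,-21.5,0],[0,0,0]],[[16,-21.5,0],[0,0,0]],[[16,-21.5,0],[0,0,0]],[[16,-21.5,0],[0,0,0]],[[16,-21.5,0],[0,0,0]],[[0,0,20],[0,0,0]],[[0,0,20],[0,0,0]],[[0,0,20],[0,0,0]],[[0,0,20],[0,0,0]],[[0,0,20],[0,0,0]],[[0,0,20],[0,0,0]],[[0,0,20],[0,0,0]],[[0,0,20],[0,0,0]],[[0,0,6],[0,0,0]],[[0,0,6],[0,0,0]],[[0,0,6],[0,0,0]],[[0,0,6],[0,0,0]],[[0,0,0],[0,0,0]]]'

```text
time_s: 4.6
eef_pos: [520.5, 94.5, 46.9]
ee_rot: [-0.0, 0.998, 0.061, -0.0]
force: [-0.6, 0.2, -0.0]
grip_width: 0.0
```

```bash
python3 -c "
from h import *
st()
im=ctrl.capture('scene')
for o in offs('scene',im,[(210,185),(440,185),(440,300),(210,300)],56): print(b(o[0]),*o[1:])
cv2.imwrite('pics/s1.png',cv2.resize(im[130:305,205:445],None,fx=3,fy=3)[:,:,::-1])"
```

```text
t 4.6 board [-38.9  52.6] z 46.9 yaw 7.0 grip 0.0 F [-0.6  0.2 -0. ]
[-29.6 -97.1] 113 [292.4 219.9] [22. 50.] 160.0
[ 34.  -14.3] 107 [316.2 243.7] [28. 34.] 88.0
[100.3 -16.3] 709 [309.7 264.3] [62. 90.] 100.0
```

View pics/s1.png

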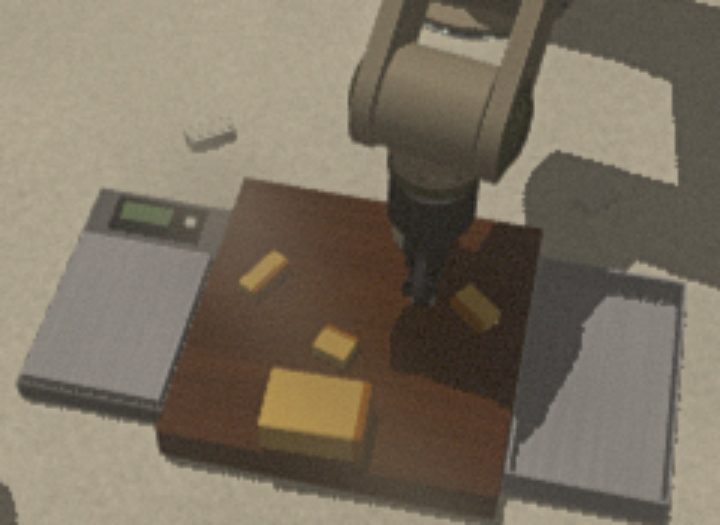

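The fingertips (crop 420,290) stand behind the middle offcut (476,306), so I'll push it along board +y.

>>> play_rows --motion '[[[0,-6,0],[0,0,0]],[[0,-6,0],[0,0,0]],[[0,-6,0],[0,0,0]],[[0,-6,0],[0,0,0]],[[0,-6,0],[0,0,0]],[[0,-6,0],[0,0,0]],[[0,-6,0],[0,0,0]],[[0,-6,0],[0,0,0]],[[0,-6,0],[0,0,0]]]'

```text
time_s: 5.4
eef_pos: [514.0, 148.7, 47.3]
ee_rot: [0.0, 0.998, 0.061, -0.0]
force: [-0.1, -0.6, 0.3]
grip_width: -0.002
```

```bash
python3 -c "
from h import *
st()
im=ctrl.capture('scene')
cv2.imwrite('pics/s2.png',np.clip(cv2.resize(im[180:305,305:445],None,fx=4,fy=4)[:,:,::-1]*1.5,0,255).astype('uint8'))"
```

```text
t 5.4 board [-38.8 107.2] z 47.3 yaw 7.0 grip -0.0 F [-0.1 -0.6  0.3]
```

View pics/s2.png

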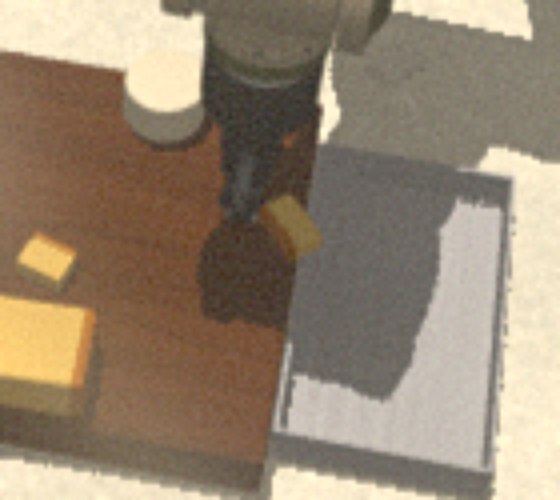

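The middle offcut (crop 292,225) is now at the edge and turning. I'll check its offset from the tip before finishing the push.

```bash
python3 -c "
from h import *
im=cv2.imread('pics/s2.png')[:,:,::-1]
print(b(px2w('scene',305+292/4,180+225/4,56)))
hsv=cv2.cvtColor(im[180:270,255:330].copy(),cv2.COLOR_RGB2HSV)
m=(hsv[...,0]>13)&(hsv[...,0]<35)&(hsv[...,1]>100)&(hsv[...,2]>100)
ys,xs=np.nonzero(m);W=np.array([b(px2w('scene',305+(x+255)/4,180+(y+180)/4,56)) for x,y in zip(xs,ys)])
e,v=np.linalg.eigh(np.cov(W.T));print(len(W),W.mean(0),np.sqrt(12*e),np.degrees(np.arctan2(v[1,1],v[0,1])))
"
```

```text
[-27.4 144.4]
2103 [-27.34840704 144.39258203] [25.69727846 45.83444334] -145.97709837720873
```

>>> play_rows --motion '[[[0,6,0],[0,0,0]],[[6,0,0],[0,0,0]],[[6,0,0],[0,0,0]],[[0,-6,0],[0,0,0]],[[0,-6,0],[0,0,0]],[[0,-6,0],[0,0,0]],[[0,-6,0],[0,0,0]],[[0,-6,0],[0,0,0]],[[0,-6,0],[0,0,0]],[[0,-6,0],[0,0,0]],[[0,-6,0],[0,0,0]],[[0,-6,0],[0,0,0]],[[0,-6,0],[0,0,0]],[[0,-6,0],[0,0,0]],[[0,-6,0],[0,0,0]],[[0,0,0],[0,0,0]]]'

```text
time_s: 6.78
eef_pos: [517.7, 216.1, 47.3]
ee_rot: [-0.0, 0.998, 0.062, -0.0]
force: [0.1, 0.2, -0.2]
grip_width: -0.002
```

>>> play_rows --motion '[[[0,0,-20],[0,0,0]],[[0,0,-20],[0,0,0]],[[0,0,-20],[0,0,0]],[[0,25,0],[0,0,0]],[[0,25,0],[0,0,0]],[[0,25,0],[0,0,0]],[[0,25,0],[0,0,0]],[[0,25,0],[0,0,0]],[[0,25,0],[0,0,0]],[[0,25,0],[0,0,0]],[[0,25,0],[0,0,0]],[[0,25,0],[0,0,0]],[[0,25,0],[0,0,0]],[[0,25,0],[0,0,0]],[[0,25,0],[0,0,0]]]'

```text
time_s: 8.03
eef_pos: [554.5, -84.1, 107.4]
ee_rot: [0.0, 0.998, 0.061, 0.0]
force: [1.4, 1.0, 0.2]
grip_width: 0.001
```

```bash
python3 -c "
from h import *
st()
im=ctrl.capture('scene')
for z in (56,11):
  for o in offs('scene',im,[(210,185),(440,185),(440,300),(210,300)],z): print(z,b(o[0]),*o[1:])
cv2.imwrite('pics/s3.png',np.clip(cv2.resize(im[180:305,205:445],None,fx=3,fy=3)[:,:,::-1]*1.3,0,255).astype('uint8'))"
```

```text
t 8.03 board [ -26.9 -128.8] z 107.4 yaw 7.0 grip 0.0 F [1.4 1.  0.2]
56 [-14.4 190.2] 110 [394.3 243.1] [24. 40.] 175.0
56 [101.2 -16.5] 703 [309.7 264.5] [61. 90.] 100.0
11 [-47.4 192.2] 110 [394.3 243.1] [25. 42.] 175.0
11 [ 74.2 -23.2] 703 [309.7 264.5] [64. 94.] 100.0
```

View pics/s3.png

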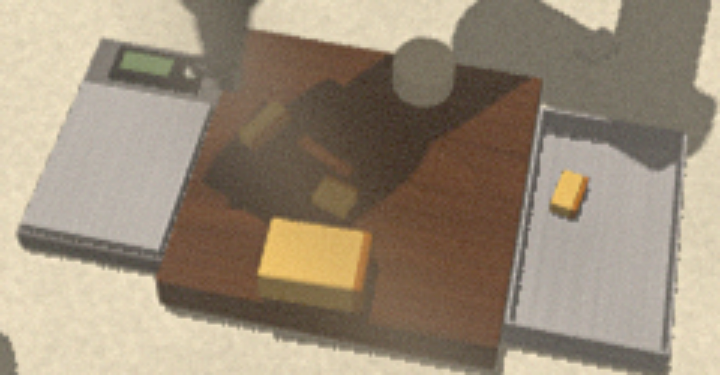

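The middle offcut lies flat in the pan (crop 570,193). Next is the long one: I'll push it along world +y so it lands clear of the first.

>>> play_rows --motion '[[[0,0,0],[0,0,7]],[[-5,8,0],[0,0,0]],[[0,0,20],[0,0,0]],[[0,0,20],[0,0,0]],[[0,0,10],[0,0,0]],[[0,0,5],[0,0,0]],[[0,0,5],[0,0,0]],[[0,-6,0],[0,0,0]],[[0,-6,0],[0,0,0]],[[0,-6,0],[0,0,0]],[[0,-6,0],[0,0,0]],[[0,-6,0],[0,0,0]],[[0,-6,0],[0,0,0]],[[0,-6,0],[0,0,0]],[[0,-6,0],[0,0,0]],[[0,-6,0],[0,0,0]],[[0,-6,0],[0,0,0]],[[0,0,0],[0,0,0]]]'

```text
time_s: 9.58
eef_pos: [549.5, -29.6, 47.3]
ee_rot: [-0.0, 1.0, 0.001, -0.0]
force: [0.4, 0.1, 0.5]
grip_width: -0.001
```

```bash
python3 -c "
from h import *
st()
im=ctrl.capture('scene')
cv2.imwrite('pics/s4.png',np.clip(cv2.resize(im[180:305,255:395],None,fx=4,fy=4)[:,:,::-1]*1.5,0,255).astype('uint8'))"
```

```text
t 9.58 board [-25.3 -74. ] z 47.3 yaw 0.1 grip -0.0 F [0.4 0.1 0.5]
```

View pics/s4.png

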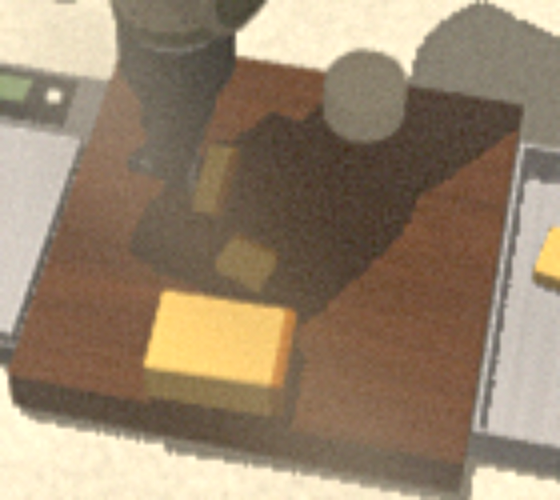

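The long offcut (crop 215,180) is now flush with the fingers. I'll check its centring.

```bash
python3 -c "
from h import *
im=cv2.imread('pics/s4.png')[:,:,::-1]
for (x0,x1,y0,y1) in((192,245,140,220),(212,282,228,295)):
  hsv=cv2.cvtColor(im[y0:y1,x0:x1].copy(),cv2.COLOR_RGB2HSV)
  m=(hsv[...,0]>13)&(hsv[...,0]<35)&(hsv[...,1]>70)&(hsv[...,2]>105)
  ys,xs=np.nonzero(m);W=np.array([px2w('scene',255+(x+x0)/4,180+(y+y0)/4,56)[:2] for x,y in zip(xs,ys)])
  e,v=np.linalg.eigh(np.cov(W.T));print(len(W),W.mean(0),np.sqrt(12*e),np.degrees(np.arctan2(v[1,1],v[0,1])))
"
```

```text
2862 [549.68392866  -3.28741123] [26.33543993 66.77356831] -167.52168780190374Traceback (most recent call last):
  File "<string>", line 7, in <module>
    ys,xs=np.nonzero(m);W=np.array([px2w('scene',255+(x+x0)/4,180+(y+y0)/4,56)[:2] for x,y in zip(xs,ys)])
                                    ~~~~^^^^^^^^^^^^^^^^^^^^^^^^^^^^^^^^^^^^^^
  File "h.py", line 4, in px2w
    c=ctrl.get_calibration(cam);K=np.array(c["K"],float);R=np.array(c["R"]);t=np.array(c["t"])
ValueError: time passes only in moves, steps and waits
```

Well centred, so I'll carry on over the edge.

>>> play_rows --motion '[[[0,-7,0],[0,0,0]],[[0,-7,0],[0,0,0]],[[0,-7,0],[0,0,0]],[[0,-7,0],[0,0,0]],[[0,-7,0],[0,0,0]],[[0,-7,0],[0,0,0]],[[0,-7,0],[0,0,0]],[[0,-7,0],[0,0,0]],[[0,-7,0],[0,0,0]],[[0,-7,0],[0,0,0]],[[0,-7,0],[0,0,0]],[[0,-7,0],[0,0,0]],[[0,-7,0],[0,0,0]],[[0,-7,0],[0,0,0]],[[0,-7,0],[0,0,0]],[[0,-7,0],[0,0,0]],[[0,-7,0],[0,0,0]],[[0,-7,0],[0,0,0]],[[0,0,0],[0,0,0]]]'

```text
time_s: 11.22
eef_pos: [549.4, 96.6, 47.3]
ee_rot: [-0.0, 1.0, 0.001, -0.0]
force: [-0.9, 0.2, -0.3]
grip_width: 0.003
```

```bash
python3 -c "
from h import *
st()
im=ctrl.capture('scene')
cv2.imwrite('pics/s5.png',np.clip(cv2.resize(im[180:305,275:445],None,fx=4,fy=4)[:,:,::-1]*1.5,0,255).astype('uint8'))"
```

```text
t 11.22 board [-9.9 51.2] z 47.3 yaw 0.1 grip 0.0 F [-0.9  0.2 -0.3]
```

View pics/s5.png

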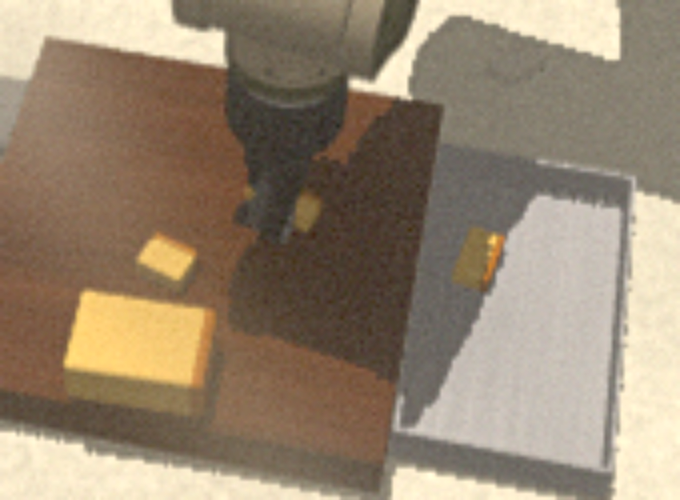

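The long offcut seems to have slipped to the robot side of the fingers (crop 250–308, 190–210). I'll lift, back off and measure.

>>> play_rows --motion '[[[0,0,-20],[0,0,0]],[[0,0,-20],[0,0,0]],[[0,0,-20],[0,0,0]],[[0,25,-10],[0,0,0]],[[0,25,-10],[0,0,0]],[[0,25,-10],[0,0,0]],[[0,25,0],[0,0,0]],[[0,25,0],[0,0,0]],[[0,25,0],[0,0,0]],[[0,0,0],[0,0,0]]]'

```text
time_s: 12.1
eef_pos: [549.5, -58.7, 137.3]
ee_rot: [0.001, 1.0, -0.002, 0.0]
force: [0.7, 0.4, 0.2]
grip_width: 0.002
```

```bash
cat >> h.py <<'E'
def find(img,cam="scene",poly=[(262,192),(384,206),(375,300),(258,280)],z=56):
    hsv=cv2.cvtColor(img,cv2.COLOR_RGB2HSV)
    m=((hsv[...,0]>14)&(hsv[...,0]<34)&(hsv[...,1]>110)&(hsv[...,2]>75)).astype(np.uint8)
    k=np.zeros_like(m);cv2.fillPoly(k,[np.array(poly,np.int32)],1);m&=k
    n,l,s,ce=cv2.connectedComponentsWithStats(m,connectivity=4)
    for i in range(1,n):
        if s[i,4]<20: continue
        ys,xs=np.nonzero(l==i);W=np.array([px2w(cam,x,y,z)[:2] for x,y in zip(xs,ys)])
        e,v=np.linalg.eigh(np.cov(W.T));print(cam,s[i,4],ce[i].round(1),"world",W.mean(0).round(1),"board",b(W.mean(0)),"size",np.sqrt(12*e).round(),"ang",np.degrees(np.arctan2(v[1,1],v[0,1])).round()%180)
E
python3 -c "
from h import *
st()
im=ctrl.capture('scene')
cv2.imwrite('pics/s6.png',np.clip(cv2.resize(im[180:305,255:445],None,fx=4,fy=4)[:,:,::-1]*1.5,0,255).astype('uint8'))
find(im)
t=ctrl.capture('top');find(t,'top',[(265,150),(343,142),(352,218),(273,226)])
for r in ctrl.spot_in('scene','offcut_long'): print(r)"
```

```text
t 12.1 board [ -28.7 -102.9] z 137.3 yaw -0.2 grip 0.0 F [0.7 0.4 0.2]
scene 137 [345.4 229.8] world [530.2  97. ] board [-28.9  53.9] size [26. 50.] ang 74.0
scene 750 [308.1 265.1] world [670.8  40. ] board [103.6 -19.8] size [68. 90.] ang 112.0
top 286 [308.8 151. ] world [676.9  45.1] board [110.3 -15.5] size [43. 87.] ang 98.0
{'position': [0.5373, 0.5707], 'p': 0.46}
```

View pics/s6.png

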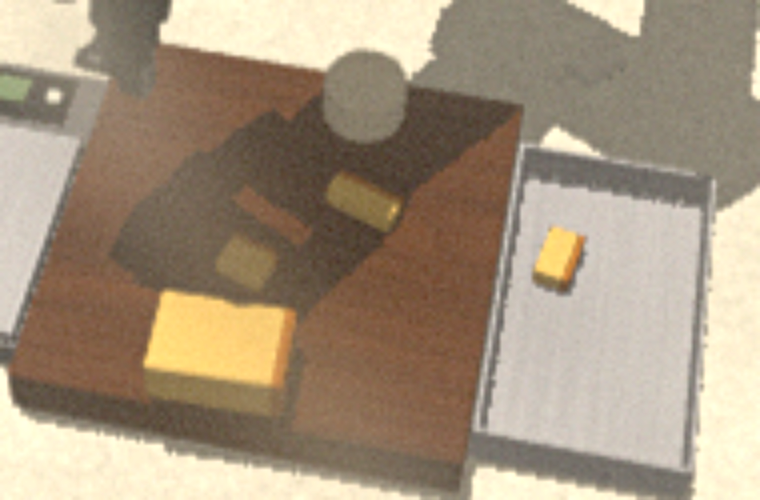

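The long offcut now lies at world (530,97), angle 74°, beside where the fingers passed. The rest is intact. I'll push its end along its own axis in short, checked steps.

>>> play_rows --motion '[[[0,0,0],[0,0,5.4]],[[0,0,0],[0,0,5.4]],[[0,0,0],[0,0,5.0]],[[-16,-25,0],[0,0,0]],[[-16,-25,0],[0,0,0]],[[-16,-25,0],[0,0,0]],[[-16,-25,0],[0,0,0]],[[0,0,20],[0,0,0]],[[0,0,20],[0,0,0]],[[0,0,20],[0,0,0]],[[0,0,15],[0,0,0]],[[0,0,10],[0,0,0]],[[0,0,5],[0,0,0]],[[0,-5,0],[0,0,0]],[[0,-5,0],[0,0,0]],[[0,-5,0],[0,0,0]],[[0,-5,0],[0,0,0]],[[0,-5,0],[0,0,0]],[[0,0,0],[0,0,0]]]'

```text
time_s: 13.83
eef_pos: [522.4, 84.0, 47.7]
ee_rot: [-0.0, 0.991, -0.137, 0.0]
force: [-0.6, -0.7, 0.3]
grip_width: -0.0
```

```bash
python3 -c "
from h import *
st();print(ctrl.sense()['eef_pos'])
im=ctrl.capture('scene');cv2.imwrite('pics/s7.png',np.clip(cv2.resize(im[180:305,255:445],None,fx=4,fy=4)[:,:,::-1]*1.5,0,255).astype('uint8'))
find(im)"
```

```text
t 13.83 board [-38.3  41.9] z 47.7 yaw -15.7 grip -0.0 F [-0.6 -0.7  0.3]
[522.36126621  83.95069494  47.69302132]
scene 133 [352.5 235. ] world [540.3 120.4] board [-16.1  75.9] size [26. 51.] ang 72.0
scene 116 [316.2 243.8] world [601.   37.2] board [ 34. -14.] size [27. 37.] ang 67.0
scene 807 [308.5 265.3] world [670.9  41.1] board [103.9 -18.7] size [72. 91.] ang 113.0
```

>>> play_rows --motion '[[[0,4,0],[0,0,2]],[[5,0,0],[0,0,0]],[[0,-5,0],[0,0,0]],[[0,-5,0],[0,0,0]],[[0,-5,0],[0,0,0]],[[0,-5,0],[0,0,0]],[[0,-5,0],[0,0,0]],[[0,-5,0],[0,0,0]],[[0,-5,0],[0,0,0]],[[0,0,0],[0,0,0]]]'

```text
time_s: 14.72
eef_pos: [536.5, 111.9, 47.3]
ee_rot: [-0.0, 0.988, -0.154, 0.0]
force: [-0.4, 0.3, 0.2]
grip_width: -0.001
```

```bash
python3 -c "
from h import *
st();print(ctrl.sense()['eef_pos'])
im=ctrl.capture('scene');find(im)"
```

```text
t 14.72 board [-20.9  67.9] z 47.3 yaw -17.7 grip -0.0 F [-0.4  0.3  0.2]
[536.52066989 111.88808926  47.276114  ]
scene 134 [361.9 240.5] world [549.1 149.5] board [ -3.8 103.8] size [25. 49.] ang 72.0
scene 129 [316.6 243.7] world [600.5  37.9] board [ 33.6 -13.3] size [32. 37.] ang 63.0
scene 779 [308.8 264.7] world [669.   41.2] board [102.  -18.4] size [69. 92.] ang 112.0
```

>>> play_rows --motion '[[[0,-5,0],[0,0,0]],[[0,-5,0],[0,0,0]],[[0,-5,0],[0,0,0]],[[0,-5,0],[0,0,0]],[[0,-5,0],[0,0,0]],[[0,-5,0],[0,0,0]],[[0,0,0],[0,0,0]]]'

```text
time_s: 15.35
eef_pos: [545.7, 140.4, 47.3]
ee_rot: [-0.0, 0.988, -0.154, 0.0]
force: [0.3, 0.8, -0.0]
grip_width: -0.001
```

```bash
python3 -c "
from h import *
st();print(ctrl.sense()['eef_pos'])
im=ctrl.capture('scene');find(im,poly=[(262,192),(440,206),(440,300),(258,280)])"
```

```text
t 15.35 board [-8.2 95.1] z 47.3 yaw -17.7 grip -0.0 F [ 0.3  0.8 -0. ]
[545.71981283 140.40804183  47.29975356]
scene 88 [393.4 243.7] world [530.2 232.4] board [-12.4 188.3] size [19. 45.] ang 179.0
scene 117 [316.2 243.9] world [601.2  37.2] board [ 34.3 -14.1] size [28. 36.] ang 84.0
scene 138 [371.4 246.2] world [558.3 178.8] board [  8.9 131.7] size [25. 50.] ang 71.0
scene 787 [308.9 264.8] world [669.2  41.7] board [102.3 -17.9] size [69. 92.] ang 110.0
```

>>> play_rows --motion '[[[0,-5,0],[0,0,0]],[[0,-5,0],[0,0,0]],[[0,-5,0],[0,0,0]],[[0,-5,0],[0,0,0]],[[0,-5,0],[0,0,0]],[[0,-5,0],[0,0,0]],[[0,-5,0],[0,0,0]],[[0,-5,0],[0,0,0]],[[0,-5,0],[0,0,0]],[[0,-5,0],[0,0,0]],[[0,-5,0],[0,0,0]],[[0,-5,0],[0,0,0]],[[0,-5,0],[0,0,0]],[[0,-5,0],[0,0,0]],[[0,-5,0],[0,0,0]],[[0,-5,0],[0,0,0]],[[0,0,0],[0,0,0]]]'

```text
time_s: 16.82
eef_pos: [570.1, 216.5, 47.3]
ee_rot: [-0.0, 0.988, -0.154, 0.0]
force: [0.3, -0.4, -0.7]
grip_width: 0.002
```

>>> play_rows --motion '[[[0,0,-20],[0,0,0]],[[0,0,-20],[0,0,0]],[[0,0,-20],[0,0,0]],[[0,25,-10],[0,0,-6]],[[0,25,-10],[0,0,-6]],[[0,25,-10],[0,0,-6]],[[0,25,0],[0,0,-6.7]],[[0,25,0],[0,0,0]],[[0,25,0],[0,0,0]],[[0,25,0],[0,0,0]],[[0,25,0],[0,0,0]],[[0,25,0],[0,0,0]],[[0,0,0],[0,0,0]]]'

```text
time_s: 17.9
eef_pos: [570.2, -10.4, 137.3]
ee_rot: [0.001, 0.998, 0.058, 0.0]
force: [-0.2, -0.8, -0.2]
grip_width: 0.001
```

```bash
python3 -c "
from h import *
st();print(ctrl.sense()['eef_pos'])
im=ctrl.capture('scene');find(im,poly=[(262,192),(440,206),(440,300),(258,280)])
cv2.imwrite('pics/s8.png',np.clip(cv2.resize(im[180:305,255:445],None,fx=4,fy=4)[:,:,::-1]*1.5,0,255).astype('uint8'))"
```

```text
t 17.9 board [ -2.3 -57.6] z 137.3 yaw 6.7 grip 0.0 F [-0.2 -0.8 -0.2]
[570.21929132 -10.42782055 137.30965837]
scene 112 [393.9 243.9] world [530.4 233.7] board [-12.1 189.6] size [22. 45.] ang 179.0
scene 700 [307.3 265.6] world [672.8  38.5] board [105.5 -21.5] size [66. 85.] ang 96.0
scene 136 [395.3 270.6] world [610.4 256.9] board [ 70.1 202.9] size [23. 47.] ang 70.0
```

View pics/s8.png

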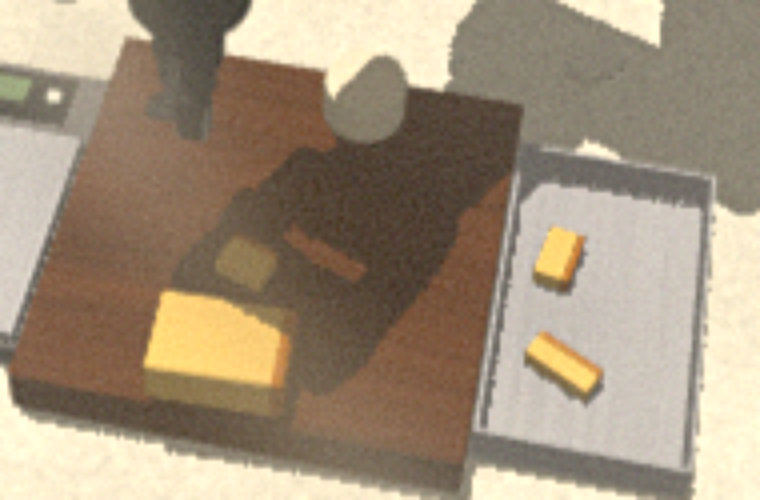

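Both the middle and the long offcut lie flat in the pan (crop 560,257 and 565,365). The short one is next, the same way.

>>> play_rows --motion '[[[18,-1,0],[0,0,0]],[[18,-1,0],[0,0,0]],[[0,0,20],[0,0,0]],[[0,0,20],[0,0,0]],[[0,0,20],[0,0,0]],[[0,0,15],[0,0,0]],[[0,0,10],[0,0,0]],[[0,0,5],[0,0,0]],[[0,-5,0],[0,0,0]],[[0,-5,0],[0,0,0]],[[0,-5,0],[0,0,0]],[[0,-5,0],[0,0,0]],[[0,-5,0],[0,0,0]],[[0,-5,0],[0,0,0]],[[0,0,0],[0,0,0]]]'

```text
time_s: 19.2
eef_pos: [601.6, 30.6, 47.6]
ee_rot: [-0.0, 0.998, 0.061, 0.0]
force: [-0.8, -0.1, -0.2]
grip_width: 0.002
```

```bash
python3 -c "
from h import *
st();print(ctrl.sense()['eef_pos'])
im=ctrl.capture('scene');find(im)
cv2.imwrite('pics/s9.png',np.clip(cv2.resize(im[180:305,255:445],None,fx=4,fy=4)[:,:,::-1]*1.5,0,255).astype('uint8'))"
```

```text
t 19.2 board [ 33.9 -20.7] z 47.6 yaw 7.0 grip 0.0 F [-0.8 -0.1 -0.2]
[601.63870179  30.61067639  47.56132941]
scene 83 [325.8 244.2] world [593.4  61.8] board [29.5 11.2] size [27. 33.] ang 71.0
scene 537 [306.  267.1] world [678.2  36.8] board [110.7 -23.8] size [54. 89.] ang 91.0
```

>>> play_rows --motion '[[[0,4,0],[0,0,0]],[[-4,0,0],[0,0,0]],[[0,-5,0],[0,0,0]],[[0,-5,0],[0,0,0]],[[0,-5,0],[0,0,0]],[[0,-5,0],[0,0,0]],[[0,-5,0],[0,0,0]],[[0,-5,0],[0,0,0]],[[0,-5,0],[0,0,0]],[[0,-5,0],[0,0,0]],[[0,0,0],[0,0,0]]]'

```text
time_s: 20.17
eef_pos: [593.2, 65.8, 47.3]
ee_rot: [-0.0, 0.998, 0.061, -0.0]
force: [0.1, 0.5, 0.0]
grip_width: -0.0
```

```bash
python3 -c "
from h import *
st();print(ctrl.sense()['eef_pos'])
im=ctrl.capture('scene');find(im)"
```

```text
t 20.17 board [29.8 15.3] z 47.3 yaw 7.0 grip -0.0 F [0.1 0.5 0. ]
[593.22265654  65.84153657  47.285704  ]
scene 120 [338.2 247.9] world [593.6  96.8] board [34. 46.] size [31. 36.] ang 48.0
scene 694 [307.5 265.6] world [672.7  38.8] board [105.4 -21.2] size [64. 90.] ang 95.0
```

>>> play_rows --motion '[[[0,3,0],[0,0,0]],[[3,0,0],[0,0,0]],[[0,-5,0],[0,0,0]],[[0,-5,0],[0,0,0]],[[0,-5,0],[0,0,0]],[[0,-5,0],[0,0,0]],[[0,-5,0],[0,0,0]],[[0,-5,0],[0,0,0]],[[0,-5,0],[0,0,0]],[[0,-5,0],[0,0,0]],[[0,0,0],[0,0,0]]]'

```text
time_s: 21.13
eef_pos: [591.7, 102.9, 47.3]
ee_rot: [-0.0, 0.998, 0.061, -0.0]
force: [0.4, -0.8, -0.0]
grip_width: 0.001
```

```bash
python3 -c "
from h import *
st();print(ctrl.sense()['eef_pos'])
im=ctrl.capture('scene');find(im)"
```

```text
t 21.13 board [32.8 52.3] z 47.3 yaw 7.0 grip 0.0 F [ 0.4 -0.8 -0. ]
[591.70446206 102.93922311  47.2823092 ]
scene 125 [351.4 250.1] world [588.3 131.8] board [33.  81.4] size [33. 33.] ang 83.0
scene 781 [308.6 264.9] world [669.7  40.8] board [102.6 -18.9] size [70. 91.] ang 109.0
```

>>> play_rows --motion '[[[0,-5,0],[0,0,0]],[[0,-5,0],[0,0,0]],[[0,-5,0],[0,0,0]],[[0,-5,0],[0,0,0]],[[0,-5,0],[0,0,0]],[[0,-5,0],[0,0,0]],[[0,-5,0],[0,0,0]],[[0,-5,0],[0,0,0]],[[0,-5,0],[0,0,0]],[[0,0,0],[0,0,0]]]'

```text
time_s: 22.02
eef_pos: [586.3, 147.5, 47.3]
ee_rot: [-0.0, 0.998, 0.061, -0.0]
force: [0.3, 0.2, 0.1]
grip_width: 0.0
```

```bash
python3 -c "
from h import *
st();print(ctrl.sense()['eef_pos'])
im=ctrl.capture('scene');find(im,poly=[(262,192),(440,206),(440,300),(258,280)])"
```

```text
t 22.02 board [32.9 97.3] z 47.3 yaw 7.0 grip 0.0 F [0.3 0.2 0.1]
[586.30824049 147.54321573  47.28619461]
scene 91 [393.4 243.9] world [531.  232.6] board [-11.7 188.4] size [19. 47.] ang 176.0
scene 120 [368.4 253.3] world [582.7 177.3] board [ 32.9 127.2] size [31. 33.] ang 150.0
scene 765 [308.8 264.6] world [668.7  41. ] board [101.7 -18.5] size [67. 92.] ang 109.0
scene 38 [390.1 267.5] world [606. 242.] board [ 64.  188.7] size [16. 22.] ang 158.0
scene 66 [398.  272.5] world [613.6 264.7] board [ 74.3 210.2] size [24. 30.] ang 78.0
```

>>> play_rows --motion '[[[-1,-5,0],[0,0,0]],[[-1,-5,0],[0,0,0]],[[-1,-5,0],[0,0,0]],[[-1,-5,0],[0,0,0]],[[-1,-5,0],[0,0,0]],[[-1,-5,0],[0,0,0]],[[-1,-5,0],[0,0,0]],[[-1,-5,0],[0,0,0]],[[-1,-5,0],[0,0,0]],[[0,-5,0],[0,0,0]],[[0,-5,0],[0,0,0]],[[0,-5,0],[0,0,0]],[[0,-5,0],[0,0,0]],[[0,-5,0],[0,0,0]],[[0,0,0],[0,0,0]]]'

```text
time_s: 23.32
eef_pos: [569.0, 215.9, 47.3]
ee_rot: [-0.0, 0.998, 0.061, 0.0]
force: [-0.2, 0.3, -0.4]
grip_width: 0.0
```

>>> play_rows --motion '[[[0,0,-20],[0,0,0]],[[0,0,-20],[0,0,0]],[[0,0,-20],[0,0,0]],[[0,25,-20],[0,0,0]],[[0,25,-20],[0,0,0]],[[0,25,-20],[0,0,0]],[[0,25,-20],[0,0,0]],[[0,25,0],[0,0,0]],[[0,25,0],[0,0,0]],[[0,25,0],[0,0,0]],[[0,25,0],[0,0,0]],[[0,25,0],[0,0,0]],[[0,25,0],[0,0,0]],[[0,25,0],[0,0,0]],[[0,25,0],[0,0,0]],[[0,0,0],[0,0,0]]]'

```text
time_s: 24.65
eef_pos: [605.4, -87.0, 187.0]
ee_rot: [0.001, 0.998, 0.058, -0.0]
force: [0.6, -0.2, 0.1]
grip_width: 0.001
```

```bash
python3 -c "
from h import *
st()
im=ctrl.capture('scene');find(im,poly=[(262,192),(440,206),(440,300),(258,280)])
cv2.imwrite('pics/s10.png',np.clip(cv2.resize(im[170:305,205:445],None,fx=3.3,fy=3.3)[:,:,::-1]*1.5,0,255).astype('uint8'))
t=ctrl.capture('top')
for cam in('scene','top'):
  for n in('drum','spatula','mustard','block'): print(cam,n,[(np.array(r['position'])*[640,400]).round(1) for r in ctrl.spot_in(cam,n)[:1]])"
```

```text
t 24.65 board [  23.3 -137.9] z 187.0 yaw 6.7 grip 0.0 F [ 0.6 -0.2  0.1]
scene 112 [394.  243.7] world [529.8 233.9] board [-12.6 189.8] size [22. 44.] ang 178.0
scene 225 [393.8 265. ] world [595.1 249.2] board [ 54.  197.1] size [31. 78.] ang 34.0
scene 311 [314.9 268.6] world [674.8  60.2] board [110.1  -0.3] size [41. 83.] ang 141.0
scene 23 [292.5 270.3] world [699.1   7.6] board [127.8 -55.3] size [10. 18.] ang 13.0
scene drum [array([346.2, 207.1])]
scene spatula [array([177.3, 188.9])]
scene mustard [array([484.7, 300.4])]
scene block [array([308.8, 268.7])]
top drum [array([298.5, 219.3])]
top spatula [array([450.2, 203.5])]
top mustard []
top block [array([307.3, 152.1])]
```

View pics/s10.png

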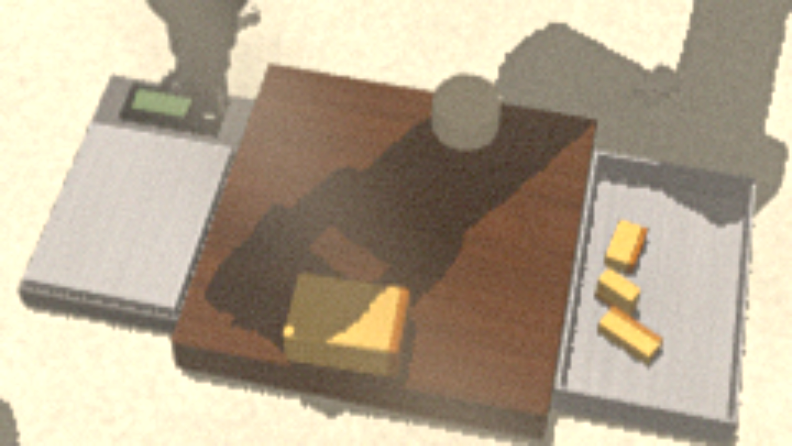

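All three offcuts lie in the pan (crop 627,243; 618,290; 630,333). The board holds only the block and the drum, both where they were, so I'll hand in.

```bash
python3 -c "
from h import *
st();print(ctrl.finish_job())"
```

```text
t 25.15 board [  23.7 -133.2] z 187.4 yaw 7.0 grip 0.0 F [-0.1  0.2 -0.6]
the job is handed in; nothing more can be done
None
```

All three offcuts are in the scrap pan, swept over the board's pan-side edge with closed fingertips, and the job was handed in at 25 s. The order was middle, long, short.

- **Slip on the long offcut:** my first push turned it off the fingertips onto the robot side. It stayed on the board, and I finished by pushing its end in short, checked steps.
- **Last picture:** all three offcuts lie in the pan. The block, round cheese and spatula are where they were, to within a few pixels. The fingers are raised clear of everything, and force readings after each move stayed around 1 N or less.
- **Jar check incomplete:** the jar was found only in the scene camera, at its starting place. The network missed it in the last top picture, and the arm never went near it.
- **Shadows:** the arm's shadow made some late position readings of the block unreliable, but the picture shows it in place.

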